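# Check the jar caps and shelve the jars

### The job

At least one of the three white jars in the wooden rack has been left with a loose screw cap, which you cannot see. Find out by tugging the caps round to feel which give, turn every loose one clockwise until it is hand-tight without overtightening any, and only then lift that jar out and set it gently, upright, with its whole foot on the board of the low wooden shelf. All three jars go on the shelf; leave the glue bottle, the wood offcut and the tape measure where they are.

Things in the scene. Friction and masses are not known exactly. Their poses are not given: they have to be found in the camera images.
- jar_a: One of three alike square white plastic jars with a blue band and a round ribbed black screw cap, 0.25 to 0.55 kg, 64x64 mm body 78 mm high, above it a 6 mm neck (46 mm across), then the cap; 110 mm high in all. Origin: centre of the underside, z up along the cap's axis. In its pocket the jar can turn about 0.06 rad either way. It may be lifted by its cap.
- jar_b: Second jar, just as jar_a.
- jar_c: Third jar, just as jar_a.
- captop_a (a point): Centre of the top of jar_a's cap, 110 mm above the jar's foot; turns with the jar, not with the cap. Cap: 53 mm across, 26 mm high (84 to 110 mm above the foot). It stays on the jar at the same height at any angle, so a loose cap looks like a tight one and cannot come off. Clockwise seen from above tightens, up to a felt stop.
- captop_b (a point): The same on jar_b. How all three caps feel: a loose one turns with a light even drag (0.08 N m) for up to 1.2 rad before its stop; a tight one is at its stop already. Past the stop the cap is elastic, about 3 N m per rad, and springs back when let go: 0.25 to 0.6 N m is hand-tight, beyond about 1.1 N m it is overtightened.
- captop_c (a point): The same on jar_c.
- rack: Fixed wooden rack, 100x370 mm, with three square pockets in a row along its y axis, 120 mm apart (y = -0.12, 0, +0.12 m), that keep the jars from turning. Pocket: inside 68x68 mm, floor 12 mm above the work surface, wall tops at 34 mm. Origin: centre of the underside, on the work surface.
- shelf: Fixed low wooden shelf (riser): board 140 mm deep (x) and 420 mm long (y), its top 60 mm above the work surface; along the rear (+x) edge a 12 mm thick lip whose top is 20 mm above the board, its inner face at x = +0.058 m. Origin: under the board's centre, on the work surface.
- glue: Bystander: white glue bottle with a red nozzle, 46x60x182 mm, standing; origin: centre of the underside.
- offcut: Bystander: wooden block, 48x115x38 mm, lying; origin: centre of the underside.
- tape: Bystander: yellow tape measure, 36x73x61 mm, standing; origin: centre of the underside.

How it is judged:
By the outcome, as a careful person would: the job done as asked, in the order asked, and still so for the second after the job is handed in, with the robot touching nothing.
It also fails if it takes over 72 s, if anything falls off the work surface, if the arm or the gripper's body presses on something with over 40 N, if the wrist force passes 120 N, or if a joint passes its speed limit or range.

### The arm

A 6-joint arm with a two-finger parallel gripper is mounted at the origin on a cart in front of the work surface, level with it; the furniture and walls round the work are solid. World frame = base frame: x ahead of the robot, y to its left, z up, the work surface at z = 0. Lengths are in m, angles in degrees, forces in N, time in s.
With the tool pointing down it reaches from about 0.4 to 0.825 m from the base axis. Payload 7 kg.
Tool frame: the origin (TCP) lies between the finger pads; the fingertips stand 22 mm ahead of it and the grasp point (between the pads) lies 3 mm ahead of it; z points along the fingers, y is the line along which they close (so a half turn about z gives the same grasp; the last joint's range is limited). The gripper opens to 88 mm and grips with 3 to 60 N. Pads are 19 mm wide; open, the fingers measure 130 mm over their backs; the gripper's body (78 mm by 193 mm) begins 47 mm behind the grasp point.
Start: joints at [90.705, 20.546, 0.682, 0, -70.136, -16.507], TCP at [0.184, 0.649, 0.214] pointing down, gripper open.
Joint ranges: [-176.03, 176.03], [-82.01, 121.73], [-58.28, 71.71], [-173.87, 95.51], [-174.79, -0.11], [-173.66, 173.66]. Speed limits (degrees/s): [136.94, 136.94, 172.46, 180, 180, 180].

### API

Orientations are given as [roll, pitch, yaw] about the fixed x, y, z axes, in that order (R = Rz(yaw) Ry(pitch) Rx(roll)).
In Python, from plant import ctrl gives the robot as it stands.
- The arm moves only by the tool apply_moves, never from a script. Its argument "targets" is a list of rows, each an object with "travel": the shift along the tool's x, y, z in mm, a list of three; "roll": the turn about the tool's z in degrees; "jaw": the finger opening in mm, from 0 to 87.6. In form: [{"travel": [tx, ty, tz], "roll": roll, "jaw": jaw}, ...]. A call has 1 to 10 rows; each row shifts and turns the commanded pose from where the row before left it, along the tool's axes as they then stand; what a row does not reach is not made up. A row lasts 1/10 s, in which the tool goes at most 50 mm and 8.59 degrees, less where a joint would pass 70% of its speed; a pose out of reach is approached as far as the arm can. A call with a gripper value outside its range is refused whole. The fingers move at their own pace and stop on an object; the grip force is fixed at half the most. Time passes only in rows, so rows that do not move let the fingers close. It gives the time, the measured TCP pose, the force, the opening and the grip force at its end, in the units of the state.
- ctrl.get_obs(): the state, without advancing time (a new reading comes with each control period).
- ctrl.snapshot(name): name is "scene" or "top" or "wrist"; returns the picture (480x640x3 uint8, red, green, blue); there is no depth.
- ctrl.calibration(name): a dict with "K" (3x3 intrinsics, pixels), "dist_coeffs" ([k1, k2, p1, p2, k3] as OpenCV has them; the pictures are not rectified), "extrinsics" (4x4, takes a point from camera to world coordinates); the wrist camera has in their place "hand_eye" (4x4, takes a point from camera to tool coordinates, whose origin is the TCP and whose axes are the flange's). Camera axes: x right, y down, z forward; pixel columns grow to the right and rows downward; lengths in m; the calibration is good to about 2 mm. A picture is of the moment at which its call begins: read the wrist's pose just before it. calibration takes no time and is no camera call.
- ctrl.close_job(): hands the job in; it is judged then, once.
The state is a dict: "clock": time; "joint_pos": joint angles; "qvel": joint speeds; "tau": joint torques, N m; "tool_pos": TCP position; "orientation": TCP orientation; "force": force on the tool from outside, world axes, zero at the start; "moment": the same for the moment, N m; "opening": finger opening in m; "gripper_force": force on a finger pad.
Only numpy, scipy, OpenCV 4.12 (cv2) and the standard library are available. Lean on these libraries where they do the work, as an engineer would, in place of code of your own. Each camera call takes 0.05 s, during which the arm holds its last target. There are 200 camera calls.

## Working session

There is one attempt and no reset: what is moved stays moved. The work goes in short steps, Python scripts to look and compute and a tool call to move; the robot and the scene stay as the last step left them, time stands still between calls to the robot, and variables do not carry over. Pictures are saved under pics/ and viewed, at most 10 in all, crops included, and the job is handed in when it is done.

Besides the shell and the picture viewer there is one more tool, called after "Emit:" as name([rows], argument=value, ...), one row to a line, values as JSON. apply_moves: Moves the arm, as the interface text tells. Its arguments: {"type":"object","properties":{"targets":{"type":"array","items":{"type":"object","properties":{"travel":{"type":"array","items":{"type":"number"}},"roll":{"type":"number"},"jaw":{"type":"number"}}}}},"required":["targets"]}

```bash
mkdir -p pics; ls; python3 - <<'E'
from plant import ctrl
import cv2
o=ctrl.get_obs();print(o)
for n in("top","scene"):
    c=ctrl.calibration(n);print(n,c["K"],c["dist_coeffs"],c["extrinsics"])
    cv2.imwrite(f"pics/{n}0.png",ctrl.snapshot(n)[:,:,::-1])
print(ctrl.calibration("wrist"))
E
```

```text
pics
{'clock': 0.0, 'joint_pos': array([ 9.07046848e+01,  2.05899907e+01,  6.34577490e-01, -2.22631784e-02,
       -7.01361779e+01, -1.65070953e+01]), 'qvel': array([ 0.02921234,  0.06305126, -0.08652764, -0.1229067 , -0.06214424,
       -0.04509056]), 'tau': array([ 2.00795825e-03, -5.82716060e+01,  2.93054152e+01,  6.99746087e+00,
        6.78650526e-03, -1.59403389e-04]), 'tool_pos': array([0.18368925, 0.64899234, 0.21283838]), 'orientation': array([ 1.79906237e+02, -5.96058111e-03, -1.58099871e+01]), 'force': array([-0.42202523, -0.29665823, -0.0807486 ]), 'moment': array([ 0.04156694,  0.02301441, -0.03787561]), 'gripper_force': 0.0, 'opening': 0.08740388474235648}
top [[507.12105176   0.         314.44404584]
 [  0.         507.12105176 244.47052787]
 [  0.           0.           1.        ]] [0.03632002 0.         0.         0.         0.        ] [[ 0.00944723 -0.98492717  0.17271138  0.33766223]
 [-0.99986396 -0.0116398  -0.0116866   0.27253321]
 [ 0.01352077 -0.17257748 -0.98490314  1.17601958]
 [ 0.          0.          0.          1.        ]]
scene [[517.36261733   0.   
[... 270 characters left out ...]
[-0.02364056 -0.83551112 -0.54896475  0.59992946]
 [ 0.          0.          0.          1.        ]]
{'K': array([[423.04876962,   0.        , 317.06888632],
       [  0.        , 423.04876962, 241.48913742],
       [  0.        ,   0.        ,   1.        ]]), 'dist_coeffs': array([0.02814651, 0.        , 0.        , 0.        , 0.        ]), 'hand_eye': array([[-3.36601214e-04, -9.56274689e-01, -2.92469836e-01,
         7.95084095e-02],
       [ 9.99999896e-01, -2.32239826e-04, -3.91548452e-04,
         8.01247099e-04],
       [ 3.06504730e-04, -2.92469938e-01,  9.56274669e-01,
        -1.70709026e-01],
       [ 0.00000000e+00,  0.00000000e+00,  0.00000000e+00,
         1.00000000e+00]])}
```

View pics/top0.png

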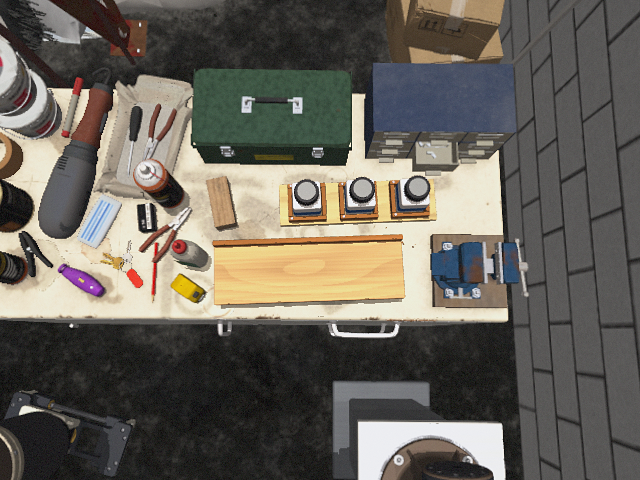

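View pics/scene0.png

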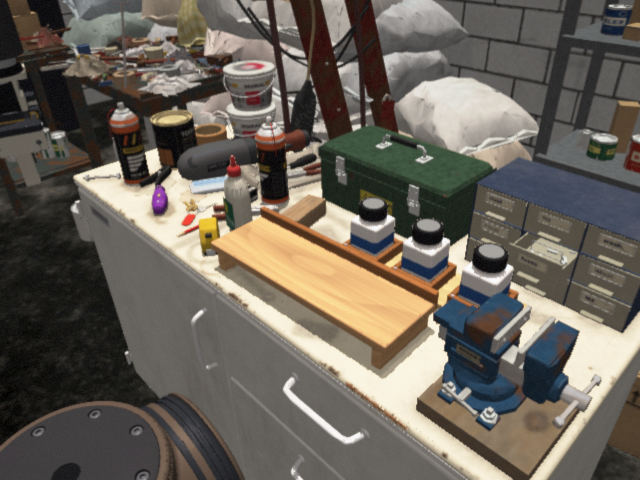

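The top view shows cap tops near (307,190), (360,188) and (415,186), and the shelf board spanning about (215–403, 243–305) with its lip toward the rack. The scene view agrees with this. Next I measure positions.

```bash
cat > h.py <<'E'
import numpy as np,cv2
from plant import ctrl
from scipy.spatial.transform import Rotation as R
def ray(px,name,T=None):
    c=ctrl.calibration(name)
    if T is None:T=c["extrinsics"]
    p=cv2.undistortPoints(np.array(px,float).reshape(-1,1,2),c["K"],np.array(c["dist_coeffs"]))[:,0]
    d=np.c_[p,np.ones(len(p))]@T[:3,:3].T
    return T[:3,3],d
def plane(px,name,z,T=None):
    o,d=ray(px,name,T); return o+d*((z-o[2])/d[:,2])[:,None]
def wristT(o):
    T=np.eye(4);T[:3,:3]=R.from_euler('xyz',o["orientation"],degrees=True).as_matrix();T[:3,3]=o["tool_pos"]
    return T@ctrl.calibration("wrist")["hand_eye"]
E
python3 - <<'E'
from h import *
im=cv2.imread("pics/top0.png")
cv2.imwrite("pics/crop.png",cv2.resize(im[150:320,170:450],None,fx=2.8,fy=2.8,interpolation=cv2.INTER_CUBIC))
np.set_printoptions(precision=4,suppress=True)
g=cv2.cvtColor(im,cv2.COLOR_BGR2GRAY)
m=np.zeros_like(g);m[170:215,285:440]=(g[170:215,285:440]<85)
for c in cv2.findContours(m,0,2)[0]:
    if cv2.contourArea(c)>80: print(cv2.contourArea(c),cv2.boundingRect(c),cv2.minEnclosingCircle(c))
print("caps",plane([(307,190),(360,188),(415,186)],"top",.122))
h=cv2.cvtColor(im,cv2.COLOR_BGR2HSV)
m=cv2.inRange(h,(8,60,120),(25,200,255)); m[:238]=0;m[310:]=0;m[:,:208]=0;m[:,420:]=0
m=cv2.morphologyEx(m,cv2.MORPH_OPEN,np.ones((5,5)))
c=max(cv2.findContours(m,0,2)[0],key=cv2.contourArea)
b=cv2.boxPoints(cv2.minAreaRect(c));print("board",b,cv2.contourArea(c));print(plane(b,"top",.06))
print("toolbox/cabinet bottom front",plane([(200,163),(350,162),(366,157),(500,160)],"top",0.0))
print("toolbox top",plane([(195,150),(350,148),(372,135),(505,135)],"top",0.12))
E
```

```text
159.0 (389, 182, 40, 33) ((408.23193359375, 196.86050415039062), 24.30445671081543)
477.5 (294, 179, 25, 27) ((306.3686828613281, 192.01515197753906), 13.087019920349121)
482.0 (349, 177, 26, 26) ((362.0714416503906, 189.7857208251953), 13.257741928100586)
490.0 (404, 176, 26, 26) ((416.3196716308594, 187.92076110839844), 13.351147651672363)
caps [[0.6412 0.2772 0.122 ]
 [0.6471 0.1631 0.122 ]
 [0.653  0.0445 0.122 ]]
board [[211.9536 247.0436]
 [402.4263 240.2003]
 [404.4894 297.6232]
 [214.0167 304.4665]] 10612.0
[[0.5249 0.4871 0.06  ]
 [0.5454 0.0622 0.06  ]
 [0.4172 0.0604 0.06  ]
 [0.3981 0.4769 0.06  ]]
toolbox/cabinet bottom front [[ 0.7398  0.5361  0.    ]
 [ 0.7478  0.1743  0.    ]
 [ 0.761   0.1354  0.    ]
 [ 0.757  -0.1891  0.    ]]
toolbox top [[ 0.728   0.5213  0.12  ]
 [ 0.7379  0.1843  0.12  ]
 [ 0.7684  0.1359  0.12  ]
 [ 0.7716 -0.1558  0.12  ]]
```

View pics/crop.png

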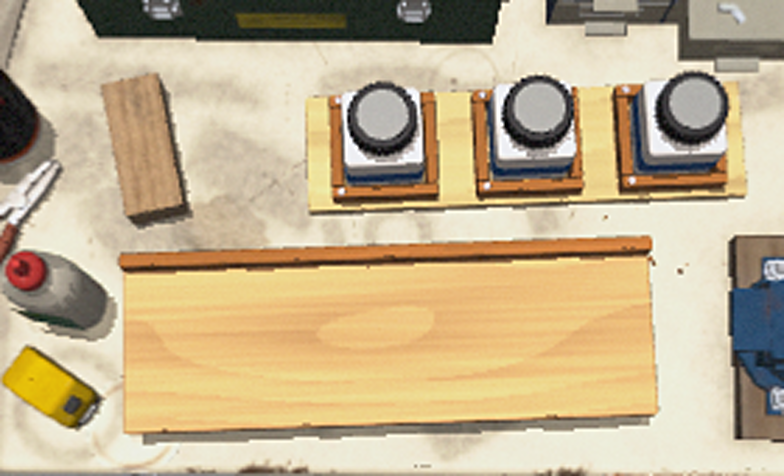

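The crop shows cap tops at original pixels of about (306,191), (362,188) and (417,187). The board has a clean rectangle with its lip at the rear. I'll check the height of the toolbox and cabinet behind the rack.

```bash
python3 - <<'E'
from h import *
np.set_printoptions(precision=3,suppress=True)
def tri(a,b):
    o1,d1=ray([a],"top");o2,d2=ray([b],"scene")
    A=np.c_[d1[0],-d2[0]];s=np.linalg.lstsq(A,o2-o1,rcond=None)[0]
    p,q=o1+d1[0]*s[0],o2+d2[0]*s[1];return (p+q)/2,np.linalg.norm(p-q)
print("cabinet FL top",tri((371,134),(478,184)))
print("toolbox FR top",tri((351,144),(447,193)))
print("glue tip",tri((179,246),(233,160)))
for n,a,b in(("A",(306.4,190.7),(373,206)),("B",(362,188),(428,227)),("C",(416.8,187),(490,251))):print(n,tri(a,b))
E
```

```text
cabinet FL top (array([0.756, 0.139, 0.168]), np.float64(0.012494559112089252))
toolbox FR top (array([0.739, 0.184, 0.141]), np.float64(0.0008939128401192719))
glue tip (array([0.507, 0.529, 0.179]), np.float64(0.0021304589118874284))
A (array([0.641, 0.278, 0.117]), np.float64(0.0002716966952353846))
B (array([0.648, 0.158, 0.119]), np.float64(0.0008638801193280947))
C (array([0.652, 0.04 , 0.122]), np.float64(0.002096965294497328))
```

Emit:
apply_moves([
  {"travel": [30, 10, -30], "roll": 0, "jaw": 87},
  {"travel": [46, 20, -20], "roll": 0, "jaw": 87},
  {"travel": [46, 20, 0], "roll": 0, "jaw": 87},
  {"travel": [46, 20, 0], "roll": 0, "jaw": 87},
  {"travel": [46, 20, 0], "roll": 0, "jaw": 87},
  {"travel": [46, 20, 0], "roll": 0, "jaw": 87},
  {"travel": [46, 20, 0], "roll": 0, "jaw": 87},
  {"travel": [46, 20, 0], "roll": 0, "jaw": 87},
  {"travel": [46, 20, 0], "roll": 0, "jaw": 87},
  {"travel": [46, 20, 0], "roll": 0, "jaw": 87},
])

```text
clock: 1.1
tool_pos: [0.5566, 0.3473, 0.2621]
orientation: [180.0, 0.0, -15.8]
force: [0.6, 1.3, 0.9]
opening: 0.0869
gripper_force: 0.0
```

Emit:
apply_moves([
  {"travel": [33, 14.5, 20], "roll": 0, "jaw": 87},
  {"travel": [33, 14.5, 20], "roll": 0, "jaw": 87},
  {"travel": [33, 14.5, 20], "roll": 0, "jaw": 87},
  {"travel": [0, 0, 0], "roll": -8.5, "jaw": 87},
  {"travel": [0, 0, 0], "roll": -8.5, "jaw": 87},
  {"travel": [0, 0, 0], "roll": -8.5, "jaw": 87},
  {"travel": [0, 0, 0], "roll": -8.5, "jaw": 87},
  {"travel": [0, 0, 0], "roll": -8.5, "jaw": 87},
  {"travel": [0, 0, 0], "roll": -8.5, "jaw": 87},
  {"travel": [0, 0, 0], "roll": -8.5, "jaw": 87},
])

```text
clock: 2.1
tool_pos: [0.6386, 0.2799, 0.2017]
orientation: [-180.0, 0.1, 44.0]
force: [-1.0, 0.3, 0.2]
opening: 0.0871
gripper_force: 0.0
```

```bash
cat > look.py <<'E'
from h import *
import sys
np.set_printoptions(precision=4,suppress=True)
o=ctrl.get_obs();T=wristT(o);im=ctrl.snapshot("wrist")[:,:,::-1].copy();cv2.imwrite(sys.argv[1],im)
print(o["tool_pos"],o["orientation"],o["moment"],o["joint_pos"],abs(o["qvel"]).max())
g=cv2.cvtColor(im,cv2.COLOR_BGR2GRAY)
m=cv2.inRange(im,(0,0,0),(70,70,70))
m=cv2.morphologyEx(m,cv2.MORPH_OPEN,np.ones((3,3)))
for c in cv2.findContours(m,0,2)[0]:
    h=cv2.convexHull(c)
    if cv2.contourArea(h)>2500:
        (x,y),r=cv2.minEnclosingCircle(c);print((round(x),round(y)),round(r),cv2.contourArea(h)/(3.14*r*r),plane([(x,y)],"wrist",.117,T)[0])
E
python3 look.py pics/w1.png
```

```text
[0.6386 0.2799 0.2017] [-179.9829    0.0572   44.042 ] [-0.0619 -0.0499 -0.0336] [ 39.6306  23.0558   2.894   -0.0134 -69.8967  94.416 ] 84.4143029537983
(321, 238) 44 0.9604905125770751 [0.6425 0.2797 0.117 ]
(320, 240) 399 0.5833792910843555 [0.6414 0.2798 0.117 ]
```

View pics/w1.png

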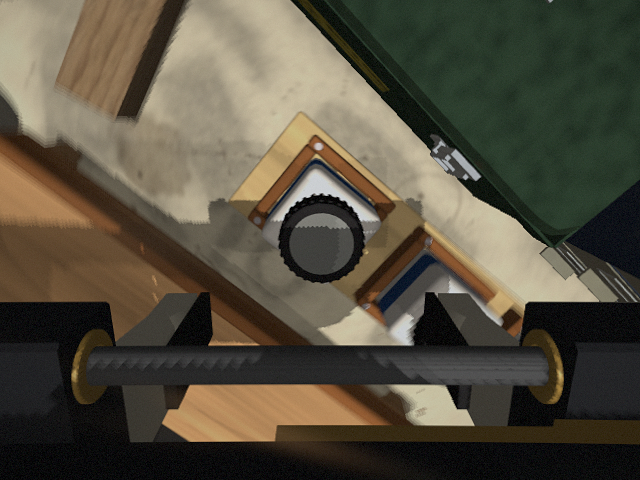

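The wrist view shows cap A as a circle at (321,238) between the open fingers, with the toolbox at upper right clear of them. Next I descend and grip.

Emit:
apply_moves([
  {"travel": [2, 2.5, 15], "roll": 0, "jaw": 87},
  {"travel": [0, 0, 25], "roll": 0, "jaw": 87},
  {"travel": [0, 0, 25], "roll": 0, "jaw": 87},
  {"travel": [0, 0, 20], "roll": 0, "jaw": 80},
  {"travel": [0, 0, 0], "roll": 0, "jaw": 40},
  {"travel": [0, 0, 0], "roll": 0, "jaw": 40},
  {"travel": [0, 0, 0], "roll": 0, "jaw": 40},
  {"travel": [0, 0, 0], "roll": 0, "jaw": 40},
])

```text
clock: 2.95
tool_pos: [0.6427, 0.2801, 0.1186]
orientation: [180.0, -0.1, 43.7]
force: [-0.2, 0.2, -0.6]
opening: 0.0539
gripper_force: 0.0
```

```bash
cat > s.py <<'E'
from h import *
np.set_printoptions(precision=4,suppress=True)
o=ctrl.get_obs();print(o["clock"],o["tool_pos"],o["orientation"][2],"F",o["force"],"M",o["moment"],o["opening"],o["gripper_force"])
E
python3 s.py
```

```text
2.95 [0.6427 0.2801 0.1186] 43.66162016219964 F [-0.2223  0.2334 -0.6203] M [-0.0665 -0.0637  0.0744] 0.05387378952389601 0.0
```

Emit:
apply_moves([
  {"travel": [0, 0, 0], "roll": 0, "jaw": 40},
  {"travel": [0, 0, 0], "roll": 0, "jaw": 40},
  {"travel": [0, 0, 0], "roll": 5, "jaw": 40},
  {"travel": [0, 0, 0], "roll": 5, "jaw": 40},
  {"travel": [0, 0, 0], "roll": 0, "jaw": 40},
  {"travel": [0, 0, 0], "roll": 0, "jaw": 40},
])

```text
clock: 3.55
tool_pos: [0.6421, 0.2797, 0.1175]
orientation: [-180.0, -0.0, 33.8]
force: [0.1, 0.3, -0.8]
opening: 0.04
gripper_force: 0.0
```

```bash
python3 s.py
```

```text
3.55 [0.6421 0.2797 0.1175] 33.8357940629528 F [ 0.1114  0.2698 -0.8123] M [-0.081  -0.0268  0.0273] 0.03998409916767887 0.0
```

```bash
python3 - <<'E'
from h import *
a=ctrl.snapshot("wrist")[:,:,::-1];b=ctrl.snapshot("scene")[:,:,::-1]
v=np.hstack([cv2.resize(a,(400,300)),cv2.resize(b[130:370,260:580],(400,300))])
cv2.imwrite("pics/w2.png",v)
E
```

```text
(no output)
```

View pics/w2.png

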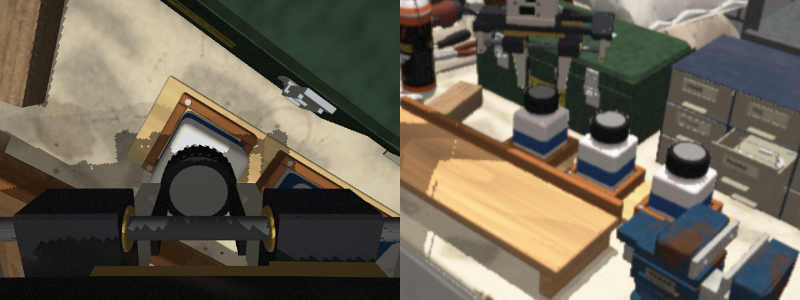

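The fingers reached 40 mm with no force. The wrist view has the cap near the tool centre, but in the scene view the tips look as high as the cap top. I'll check this by projection on a zoomed view.

```bash
python3 - <<'E'
from h import *
np.set_printoptions(precision=1,suppress=True)
def proj(P,n,T=None):
    c=ctrl.calibration(n);T=np.linalg.inv(c["extrinsics"] if T is None else T)
    return cv2.projectPoints(np.array(P,float),cv2.Rodrigues(T[:3,:3])[0],T[:3,3],c["K"],np.array(c["dist_coeffs"]))[0][:,0]
o=ctrl.get_obs();t=o["tool_pos"];y=np.radians(o["orientation"][2]);d=np.array([np.sin(y),-np.cos(y),0])
a=ctrl.snapshot("wrist")[:,:,::-1].copy();b=ctrl.snapshot("scene")[:,:,::-1].copy()
P=[t+[0,0,-.022]+s*.02*d for s in(-1,1)]+[[.642,.279,.122],[.642,.279,.084]]
for im,n,T in((a,"wrist",wristT(o)),(b,"scene",None)):
    q=proj(P,n,T);print(n,q)
    for (u,v),c in zip(q,((0,0,255),(0,0,255),(0,255,0),(255,0,255))):cv2.circle(im,(int(u),int(v)),2,c,-1)
cv2.imwrite("pics/w3.png",np.hstack([cv2.resize(a[200:440,160:480],(400,300)),cv2.resize(b[130:250,310:470],(400,300))]))
E
```

```text
wrist [[275.  280.4]
 [356.6 280.4]
 [316.8 304.8]
 [316.9 272.8]]
scene [[362.  214.7]
 [382.9 216.5]
 [373.1 203.5]
 [372.5 220.8]]
```

View pics/w3.png

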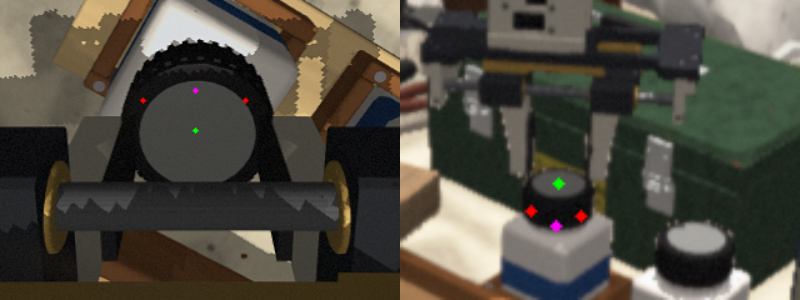

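The projection (red dots) puts the tips at cap mid-height, but the visible fingers stop about 30 mm higher, at the cap top (crop y≈178). The w1 finger geometry also fits tips roughly 35 mm short of the stated length. I'll reopen, go lower and feel for the cap.

Emit:
apply_moves([
  {"travel": [0, 0, 0], "roll": -5, "jaw": 75},
  {"travel": [0, 0, 0], "roll": -5, "jaw": 75},
  {"travel": [0, 0, 0], "roll": 0, "jaw": 75},
  {"travel": [0, 0, 0], "roll": 0, "jaw": 75},
  {"travel": [0, 0, 8], "roll": 0, "jaw": 75},
  {"travel": [0, 0, 8], "roll": 0, "jaw": 75},
  {"travel": [0, 0, 0], "roll": 0, "jaw": 45},
  {"travel": [0, 0, 0], "roll": 0, "jaw": 45},
  {"travel": [0, 0, 0], "roll": 0, "jaw": 45},
  {"travel": [0, 0, 0], "roll": 0, "jaw": 45},
])

```text
clock: 4.75
tool_pos: [0.6422, 0.2798, 0.1015]
orientation: [180.0, -0.0, 43.7]
force: [0.4, 0.8, -0.5]
opening: 0.0519
gripper_force: 30.0
```

```bash
python3 s.py
```

```text
4.75 [0.6422 0.2798 0.1015] 43.69360596940413 F [ 0.4138  0.7817 -0.4516] M [-0.0884 -0.2601  0.0029] 0.051926817919761725 30.00060349702835
```

Contact is now made at the upper cap, so the fingertips do sit about 13 mm behind the stated TCP. I'll regrasp 13 mm lower, then tug.

Emit:
apply_moves([
  {"travel": [0, 0, 0], "roll": 0, "jaw": 66},
  {"travel": [0, 0, 0], "roll": 0, "jaw": 66},
  {"travel": [0, 0, 7], "roll": 0, "jaw": 66},
  {"travel": [0, 0, 6], "roll": 0, "jaw": 66},
  {"travel": [0, 0, 0], "roll": 0, "jaw": 45},
  {"travel": [0, 0, 0], "roll": 0, "jaw": 45},
  {"travel": [0, 0, 0], "roll": 0, "jaw": 45},
  {"travel": [0, 0, 0], "roll": 5, "jaw": 45},
  {"travel": [0, 0, 0], "roll": 5, "jaw": 45},
  {"travel": [0, 0, 0], "roll": 0, "jaw": 45},
])

```text
clock: 5.75
tool_pos: [0.6417, 0.2793, 0.088]
orientation: [180.0, 0.1, 33.6]
force: [0.3, -0.7, -1.1]
opening: 0.0523
gripper_force: 30.0
```

```bash
python3 s.py
```

```text
5.75 [0.6417 0.2793 0.088 ] 33.625439640169034 F [ 0.272  -0.6899 -1.0678] M [-0.4206  0.0782  0.1311] 0.052337461220559385 30.000722408294678
```

Emit:
apply_moves([
  {"travel": [0, 0, 0], "roll": 4.5, "jaw": 45},
  {"travel": [0, 0, 0], "roll": 4.5, "jaw": 45},
  {"travel": [0, 0, 0], "roll": 0, "jaw": 45},
])

```text
clock: 6.05
tool_pos: [0.6421, 0.2789, 0.0881]
orientation: [179.9, 0.0, 24.8]
force: [1.7, -3.8, -2.1]
opening: 0.0523
gripper_force: 30.0
```

```bash
python3 s.py
```

```text
6.05 [0.6421 0.2789 0.0881] 24.795073178614054 F [ 1.6545 -3.799  -2.1162] M [-1.5635 -0.6446  0.5268] 0.052337018858994694 30.000848472118378
```

Mz is about 0.5 N m after roughly 10° of slack plus 9° of wind-up, which matches a tight cap A with its pocket play, and it is now certainly hand-tight. I unload the spring and lift.

Emit:
apply_moves([
  {"travel": [0, 0, 0], "roll": -3.5, "jaw": 45},
  {"travel": [0, 0, 0], "roll": -3.5, "jaw": 45},
  {"travel": [0, 0, -5], "roll": 0, "jaw": 45},
  {"travel": [0, 0, -12], "roll": 0, "jaw": 45},
  {"travel": [0, 0, -18], "roll": 0, "jaw": 45},
  {"travel": [0, 0, -20], "roll": 0, "jaw": 45},
  {"travel": [0, 0, -20], "roll": 0, "jaw": 45},
  {"travel": [0, 0, -10], "roll": 0, "jaw": 45},
  {"travel": [0, 0, 0], "roll": 0, "jaw": 45},
])

```text
clock: 6.95
tool_pos: [0.6428, 0.2806, 0.1759]
orientation: [-180.0, -0.2, 31.7]
force: [-0.2, 0.1, -4.6]
opening: 0.0519
gripper_force: 30.0
```

```bash
python3 s.py
```

```text
6.95 [0.6428 0.2806 0.1759] 31.708322887881234 F [-0.2436  0.1192 -4.5838] M [-0.0452  0.0494 -0.0252] 0.051946697037085265 29.99928742647171
```

Emit:
apply_moves([
  {"travel": [-12.5, -19.4, 0], "roll": 0, "jaw": 45},
  {"travel": [-20, -34, 0], "roll": 0, "jaw": 45},
  {"travel": [-20, -34, 0], "roll": 0, "jaw": 45},
  {"travel": [-20, -34, 0], "roll": 0, "jaw": 45},
  {"travel": [-20, -34, 0], "roll": 0, "jaw": 45},
  {"travel": [-10, -13, 0], "roll": 0, "jaw": 45},
  {"travel": [0, 0, 10], "roll": 0, "jaw": 45},
  {"travel": [0, 0, 10], "roll": 0, "jaw": 45},
  {"travel": [0, 0, 8], "roll": 0, "jaw": 45},
  {"travel": [0, 0, 3], "roll": 0, "jaw": 45},
])

```text
clock: 7.95
tool_pos: [0.4665, 0.3679, 0.1403]
orientation: [179.9, 0.2, 31.6]
force: [-1.0, -0.1, -4.5]
opening: 0.052
gripper_force: 30.0
```

```bash
python3 s.py
```

```text
7.95 [0.4665 0.3679 0.1403] 31.61832443940758 F [-0.9826 -0.0898 -4.4724] M [-0.0981 -0.0224  0.0085] 0.05204121455514937 29.99925523996353
```

Emit:
apply_moves([
  {"travel": [0, 0, 1], "roll": 0, "jaw": 45},
  {"travel": [0, 0, 1], "roll": 0, "jaw": 45},
  {"travel": [0, 0, 1], "roll": 0, "jaw": 45},
  {"travel": [0, 0, 1], "roll": 0, "jaw": 45},
  {"travel": [0, 0, 0], "roll": 0, "jaw": 45},
])

```text
clock: 8.45
tool_pos: [0.4664, 0.3691, 0.1384]
orientation: [-180.0, -0.0, 31.7]
force: [-0.0, 0.4, -4.5]
opening: 0.0528
gripper_force: 30.0
```

```bash
python3 s.py; python3 - <<'E'
from h import *
b=ctrl.snapshot("scene")[:,:,::-1];cv2.imwrite("pics/p1.png",cv2.resize(b[130:370,180:500],(800,600)))
E
```

```text
8.45 [0.4664 0.3691 0.1384] 31.69245370838126 F [-0.0441  0.4002 -4.5258] M [-0.0695 -0.0561 -0.0223] 0.05277470107422196 29.999273121356964
```

View pics/p1.png

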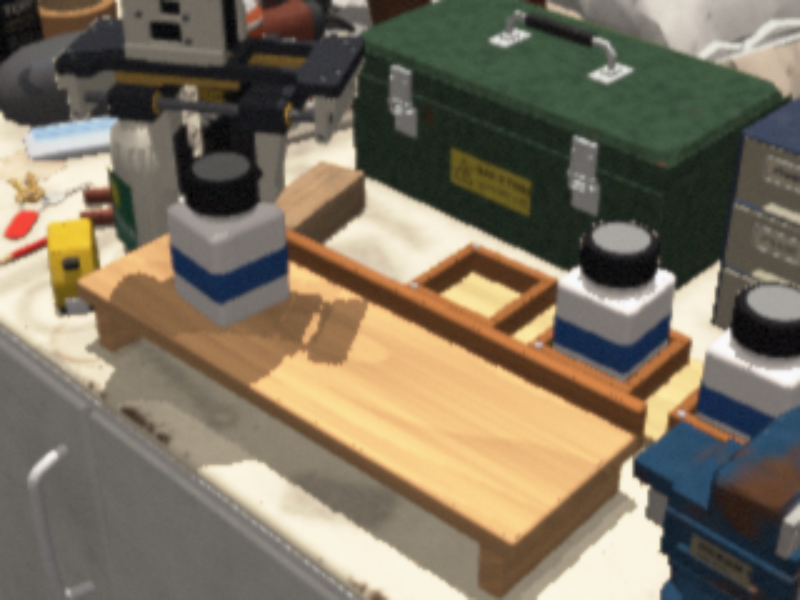

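The jar hangs upright just above the left part of the board with its foot well inside. I'll lower it in millimetre steps until contact.

Emit:
apply_moves([
  {"travel": [0, 0, 1], "roll": 0, "jaw": 45},
  {"travel": [0, 0, 1], "roll": 0, "jaw": 45},
  {"travel": [0, 0, 1], "roll": 0, "jaw": 45},
  {"travel": [0, 0, 0], "roll": 0, "jaw": 45},
  {"travel": [0, 0, 0], "roll": 0, "jaw": 45},
])

```text
clock: 9.0
tool_pos: [0.4665, 0.3692, 0.1359]
orientation: [-180.0, -0.0, 31.7]
force: [-2.2, -1.6, 3.4]
opening: 0.0522
gripper_force: 30.0
```

```bash
python3 s.py
```

```text
9.0 [0.4665 0.3692 0.1359] 31.712617314830275 F [-2.1951 -1.588   3.4494] M [-0.4589  0.7953  0.0035] 0.052196181996624784 30.00053197145462
```

Emit:
apply_moves([
  {"travel": [0, 0, 0], "roll": 0, "jaw": 75},
  {"travel": [0, 0, 0], "roll": 0, "jaw": 75},
  {"travel": [0, 0, 0], "roll": 0, "jaw": 75},
  {"travel": [0, 0, -15], "roll": 0, "jaw": 75},
  {"travel": [0, 0, -25], "roll": 0, "jaw": 75},
  {"travel": [0, 0, -25], "roll": 0, "jaw": 75},
  {"travel": [7, 45, 0], "roll": 0, "jaw": 75},
  {"travel": [7, 45, 0], "roll": 0, "jaw": 75},
  {"travel": [7, 46, 0], "roll": 0, "jaw": 75},
  {"travel": [7, 46, 0], "roll": 0, "jaw": 75},
])

```text
clock: 10.0
tool_pos: [0.5868, 0.2278, 0.2004]
orientation: [180.0, -0.0, 31.7]
force: [-0.4, 0.3, 1.0]
opening: 0.075
gripper_force: 0.0
```

Emit:
apply_moves([
  {"travel": [7.5, 46, 0], "roll": 0, "jaw": 75},
  {"travel": [7.5, 46, 0], "roll": 0, "jaw": 75},
  {"travel": [0, 0, 0], "roll": -6, "jaw": 75},
  {"travel": [0, 0, 0], "roll": -6.3, "jaw": 75},
  {"travel": [0, 0, 0], "roll": 0, "jaw": 75},
  {"travel": [0, 0, 0], "roll": 0, "jaw": 75},
])

```text
clock: 10.6
tool_pos: [0.6469, 0.1586, 0.2001]
orientation: [-180.0, 0.0, 43.8]
force: [0.3, -0.7, -0.1]
opening: 0.0751
gripper_force: 0.0
```

```bash
python3 look.py pics/w4.png
```

```text
[0.6469 0.1586 0.2001] [-179.9997    0.0082   43.8207] [-0.0773 -0.0764 -0.0217] [ 30.5127  20.1843  -1.6594   0.0018 -68.1643 103.3073] 0.42858978308386503
(422, 302) 54 0.39051574191241456 [0.666  0.0811 0.117 ]
(319, 240) 45 0.9572594958277836 [0.6495 0.1587 0.117 ]
(198, 109) 66 0.3455102849962865 [0.6581 0.2627 0.117 ]
(320, 240) 399 0.5495188636368284 [0.6501 0.1588 0.117 ]
(402, 3) 106 0.39165912054018853 [0.7751 0.218  0.117 ]
```

Emit:
apply_moves([
  {"travel": [1.5, 1.5, 30], "roll": 0, "jaw": 75},
  {"travel": [0, 0, 35], "roll": 0, "jaw": 75},
  {"travel": [0, 0, 30], "roll": 0, "jaw": 75},
  {"travel": [0, 0, 17], "roll": 0, "jaw": 75},
  {"travel": [0, 0, 0], "roll": 0, "jaw": 45},
  {"travel": [0, 0, 0], "roll": 0, "jaw": 45},
  {"travel": [0, 0, 0], "roll": 0, "jaw": 45},
  {"travel": [0, 0, 0], "roll": 0, "jaw": 45},
  {"travel": [0, 0, 0], "roll": 5, "jaw": 45},
  {"travel": [0, 0, 0], "roll": 5, "jaw": 45},
])

```text
clock: 11.65
tool_pos: [0.6498, 0.159, 0.09]
orientation: [180.0, -0.2, 33.8]
force: [-2.6, 0.8, 2.3]
opening: 0.0523
gripper_force: 30.0
```

Emit:
apply_moves([
  {"travel": [0, 0, 0], "roll": 0, "jaw": 45},
  {"travel": [0, 0, 0], "roll": 0, "jaw": 45},
])

```text
clock: 11.85
tool_pos: [0.6498, 0.1591, 0.0899]
orientation: [180.0, -0.1, 34.2]
force: [-2.2, 1.0, 7.1]
opening: 0.0521
gripper_force: 30.0
```

```bash
python3 s.py
```

```text
11.85 [0.6498 0.1591 0.0899] 34.17877453660339 F [-2.2104  1.035   7.1063] M [0.4728 0.6327 0.3185] 0.05209381612521829 30.003780126571655
```

Emit:
apply_moves([
  {"travel": [0, 0, -1], "roll": 3, "jaw": 45},
  {"travel": [0, 0, 0], "roll": 0, "jaw": 45},
  {"travel": [0, 0, 0], "roll": 0, "jaw": 45},
])

```text
clock: 12.15
tool_pos: [0.6493, 0.1591, 0.09]
orientation: [-180.0, -0.1, 31.2]
force: [-2.1, 3.2, 5.4]
opening: 0.0527
gripper_force: 30.0
```

```bash
python3 s.py
```

```text
12.15 [0.6493 0.1591 0.09  ] 31.180043000164677 F [-2.137   3.1843  5.3542] M [1.2769 0.8016 0.3289] 0.0526999717976753 30.003976821899414
```

Emit:
apply_moves([
  {"travel": [0, 0, 0], "roll": 3, "jaw": 45},
  {"travel": [0, 0, 0], "roll": 0, "jaw": 45},
  {"travel": [0, 0, 0], "roll": 0, "jaw": 45},
])

```text
clock: 12.45
tool_pos: [0.6493, 0.159, 0.09]
orientation: [-180.0, -0.1, 28.2]
force: [-2.1, 3.5, 5.9]
opening: 0.0523
gripper_force: 30.0
```

```bash
python3 s.py
```

```text
12.45 [0.6493 0.159  0.09  ] 28.180669377395727 F [-2.1457  3.4617  5.8697] M [1.2428 0.8741 0.4745] 0.05226991245725374 30.004524886608124
```

B is at its stop with about 0.47 N m. I unload it and lift.

Emit:
apply_moves([
  {"travel": [0, 0, 0], "roll": -4, "jaw": 45},
  {"travel": [0, 0, 0], "roll": -4, "jaw": 45},
  {"travel": [0, 0, -5], "roll": 0, "jaw": 45},
  {"travel": [0, 0, -12], "roll": 0, "jaw": 45},
  {"travel": [0, 0, -18], "roll": 0, "jaw": 45},
  {"travel": [0, 0, -20], "roll": 0, "jaw": 45},
  {"travel": [0, 0, -20], "roll": 0, "jaw": 45},
  {"travel": [0, 0, -10], "roll": 0, "jaw": 45},
  {"travel": [0, 0, 0], "roll": 0, "jaw": 45},
])

```text
clock: 13.35
tool_pos: [0.6496, 0.1584, 0.1759]
orientation: [180.0, -0.1, 36.0]
force: [0.1, 0.1, -4.4]
opening: 0.0525
gripper_force: 30.0
```

```bash
python3 s.py
```

```text
13.35 [0.6496 0.1584 0.1759] 35.95647349308789 F [ 0.075   0.1259 -4.3678] M [ 0.0524 -0.1403 -0.02  ] 0.052537387117808435 29.99659091234207
```

Emit:
apply_moves([
  {"travel": [-10, -22.5, 0], "roll": 0, "jaw": 45},
  {"travel": [-16.6, -37.7, 0], "roll": 0, "jaw": 45},
  {"travel": [-16.6, -37.7, 0], "roll": 0, "jaw": 45},
  {"travel": [-16.6, -37.7, 0], "roll": 0, "jaw": 45},
  {"travel": [-16.6, -37.7, 0], "roll": 0, "jaw": 45},
  {"travel": [-6.7, -15.2, 0], "roll": 0, "jaw": 45},
  {"travel": [0, 0, 10], "roll": 0, "jaw": 45},
  {"travel": [0, 0, 12], "roll": 0, "jaw": 45},
  {"travel": [0, 0, 8], "roll": 0, "jaw": 45},
  {"travel": [0, 0, 4], "roll": 0, "jaw": 45},
])

```text
clock: 14.35
tool_pos: [0.4708, 0.2609, 0.1382]
orientation: [180.0, 0.2, 35.9]
force: [-0.2, 0.0, -4.5]
opening: 0.0527
gripper_force: 30.0
```

Emit:
apply_moves([
  {"travel": [0, 0, 1], "roll": 0, "jaw": 45},
  {"travel": [0, 0, 1], "roll": 0, "jaw": 45},
  {"travel": [0, 0, 0.5], "roll": 0, "jaw": 45},
  {"travel": [0, 0, 0], "roll": 0, "jaw": 45},
])

```text
clock: 14.75
tool_pos: [0.4713, 0.2621, 0.1381]
orientation: [180.0, -0.0, 36.0]
force: [0.7, -0.4, -3.9]
opening: 0.0522
gripper_force: 30.0
```

```bash
python3 s.py
```

```text
14.75 [0.4713 0.2621 0.1381] 35.98468417819283 F [ 0.654  -0.3914 -3.8763] M [-0.3423 -0.0276  0.0051] 0.052152363017121166 29.996898472309113
```

Emit:
apply_moves([
  {"travel": [0, 0, 0.7], "roll": 0, "jaw": 45},
  {"travel": [0, 0, 0.7], "roll": 0, "jaw": 45},
  {"travel": [0, 0, 0], "roll": 0, "jaw": 45},
])

```text
clock: 15.05
tool_pos: [0.4715, 0.2623, 0.1379]
orientation: [180.0, -0.1, 36.0]
force: [-3.7, -3.5, 8.1]
opening: 0.0522
gripper_force: 30.0
```

```bash
python3 s.py
```

```text
15.05 [0.4715 0.2623 0.1379] 36.03169833589307 F [-3.6932 -3.4735  8.0542] M [-1.1575  1.263  -0.0091] 0.05216756179157536 30.003688037395477
```

Emit:
apply_moves([
  {"travel": [0, 0, 0], "roll": 0, "jaw": 75},
  {"travel": [0, 0, 0], "roll": 0, "jaw": 75},
  {"travel": [0, 0, 0], "roll": 0, "jaw": 75},
  {"travel": [0, 0, -15], "roll": 0, "jaw": 75},
  {"travel": [0, 0, -25], "roll": 0, "jaw": 75},
  {"travel": [0, 0, -25], "roll": 0, "jaw": 75},
  {"travel": [3, 40, 0], "roll": 0, "jaw": 75},
  {"travel": [3, 48, 0], "roll": 0, "jaw": 75},
  {"travel": [3, 48, 0], "roll": 0, "jaw": 75},
  {"travel": [3, 48, 0], "roll": 0, "jaw": 75},
])

```text
clock: 16.05
tool_pos: [0.59, 0.1192, 0.2016]
orientation: [180.0, -0.1, 36.1]
force: [0.2, 1.0, 0.0]
opening: 0.0749
gripper_force: 0.0
```

Emit:
apply_moves([
  {"travel": [3, 48, 0], "roll": 0, "jaw": 75},
  {"travel": [3, 48, 0], "roll": 0, "jaw": 75},
  {"travel": [0, 8, 0], "roll": -5, "jaw": 75},
  {"travel": [0, 0, 0], "roll": -5, "jaw": 75},
  {"travel": [0, 0, 0], "roll": 0, "jaw": 75},
  {"travel": [0, 0, 0], "roll": 0, "jaw": 75},
])

```text
clock: 16.65
tool_pos: [0.6548, 0.0399, 0.2013]
orientation: [-180.0, 0.0, 45.9]
force: [-0.0, -0.1, -0.6]
opening: 0.075
gripper_force: 0.0
```

```bash
python3 look.py pics/w5.png
```

```text
[0.6548 0.0399 0.2013] [-179.9996    0.0044   45.8605] [-0.066  -0.0219 -0.0297] [ 20.4842  19.2176  -2.931    0.0016 -67.8556 115.3757] 0.5972365651407573
(317, 244) 45 0.9458590011677185 [0.6545 0.0388 0.117 ]
(331, 210) 59 0.3691779991696578 [0.6758 0.0484 0.117 ]
(100, 196) 137 0.1675339387950742 [0.5812 0.1522 0.117 ]
(202, 108) 66 0.35402477712749514 [0.6639 0.1435 0.117 ]
(320, 240) 399 0.5088272267821198 [0.6578 0.04   0.117 ]
```

Emit:
apply_moves([
  {"travel": [-0.8, 0.5, 30], "roll": 0, "jaw": 75},
  {"travel": [0, 0, 35], "roll": 0, "jaw": 75},
  {"travel": [0, 0, 30], "roll": 0, "jaw": 75},
  {"travel": [0, 0, 16], "roll": 0, "jaw": 65},
  {"travel": [0, 0, 0], "roll": 0, "jaw": 60},
  {"travel": [0, 0, 0], "roll": 0, "jaw": 45},
  {"travel": [0, 0, 0], "roll": 0, "jaw": 45},
  {"travel": [0, 0, 0], "roll": 0, "jaw": 45},
  {"travel": [0, 0, 0], "roll": 5, "jaw": 45},
  {"travel": [0, 0, 0], "roll": 5, "jaw": 45},
])

```text
clock: 17.7
tool_pos: [0.6556, 0.0391, 0.0917]
orientation: [179.9, -0.1, 35.8]
force: [1.3, -0.7, -0.8]
opening: 0.0522
gripper_force: 30.0
```

Emit:
apply_moves([
  {"travel": [0, 0, 0], "roll": 0, "jaw": 45},
  {"travel": [0, 0, 0], "roll": 0, "jaw": 45},
])

```text
clock: 17.9
tool_pos: [0.6556, 0.0391, 0.0916]
orientation: [179.9, -0.1, 36.2]
force: [1.4, 1.6, 3.0]
opening: 0.0523
gripper_force: 30.0
```

```bash
python3 s.py
```

```text
17.9 [0.6556 0.0391 0.0916] 36.155123045853784 F [1.3681 1.5553 2.9513] M [ 0.1146 -0.5058  0.0194] 0.05234221532072912 29.996860027313232
```

Emit:
apply_moves([
  {"travel": [0, 0, 0], "roll": 4.5, "jaw": 45},
  {"travel": [0, 0, 0], "roll": 4.5, "jaw": 45},
  {"travel": [0, 0, 0], "roll": 0, "jaw": 45},
  {"travel": [0, 0, 0], "roll": 0, "jaw": 45},
])

```text
clock: 18.3
tool_pos: [0.6558, 0.0387, 0.0915]
orientation: [179.9, -0.1, 27.2]
force: [3.0, -1.4, 5.0]
opening: 0.0521
gripper_force: 30.0
```

```bash
python3 s.py
```

```text
18.3 [0.6558 0.0387 0.0915] 27.21302195828008 F [ 2.9844 -1.3892  5.0419] M [-0.6922 -1.0591  0.0506] 0.052123852211942885 29.998675882816315
```

C turns freely with low drag, so it is loose. I continue in 9° bites.

Emit:
apply_moves([
  {"travel": [0, 0, 0], "roll": 4.5, "jaw": 45},
  {"travel": [0, 0, 0], "roll": 4.5, "jaw": 45},
  {"travel": [0, 0, 0], "roll": 0, "jaw": 45},
  {"travel": [0, 0, 0], "roll": 0, "jaw": 45},
])

```text
clock: 18.7
tool_pos: [0.6558, 0.0384, 0.0916]
orientation: [179.9, -0.1, 18.2]
force: [4.1, -2.6, 5.4]
opening: 0.0525
gripper_force: 30.0
```

```bash
python3 s.py
```

```text
18.7 [0.6558 0.0384 0.0916] 18.182288353156377 F [ 4.1375 -2.6141  5.4097] M [-1.3147 -1.2195  0.0674] 0.05248163038607165 29.99700754880905
```

Emit:
apply_moves([
  {"travel": [0, 0, 0], "roll": 4.5, "jaw": 45},
  {"travel": [0, 0, 0], "roll": 4.5, "jaw": 45},
  {"travel": [0, 0, 0], "roll": 0, "jaw": 45},
  {"travel": [0, 0, 0], "roll": 0, "jaw": 45},
])

```text
clock: 19.1
tool_pos: [0.6557, 0.0381, 0.0916]
orientation: [179.9, -0.1, 9.2]
force: [3.6, -4.2, 5.0]
opening: 0.0523
gripper_force: 30.0
```

```bash
python3 s.py
```

```text
19.1 [0.6557 0.0381 0.0916] 9.17462206292218 F [ 3.6018 -4.1952  4.9889] M [-1.687  -1.0855  0.0961] 0.052289792591386684 29.99690741300583
```

Emit:
apply_moves([
  {"travel": [0, 0, 0], "roll": 4.5, "jaw": 45},
  {"travel": [0, 0, 0], "roll": 4.5, "jaw": 45},
  {"travel": [0, 0, 0], "roll": 0, "jaw": 45},
  {"travel": [0, 0, 0], "roll": 0, "jaw": 45},
])

```text
clock: 19.5
tool_pos: [0.6556, 0.0379, 0.0916]
orientation: [179.9, -0.1, 0.2]
force: [1.7, -4.5, 5.8]
opening: 0.0526
gripper_force: 30.0
```

```bash
python3 s.py
```

```text
19.5 [0.6556 0.0379 0.0916] 0.1785358636240888 F [ 1.7421 -4.4659  5.7552] M [-2.0155 -0.9855  0.0871] 0.05261742396956938 29.99664008617401
```

Emit:
apply_moves([
  {"travel": [0, 0, 0], "roll": 4.5, "jaw": 45},
  {"travel": [0, 0, 0], "roll": 4.5, "jaw": 45},
  {"travel": [0, 0, 0], "roll": 0, "jaw": 45},
  {"travel": [0, 0, 0], "roll": 0, "jaw": 45},
])

```text
clock: 19.9
tool_pos: [0.6554, 0.0376, 0.0916]
orientation: [179.9, -0.1, -8.8]
force: [2.4, -5.5, 7.5]
opening: 0.0524
gripper_force: 30.0
```

```bash
python3 s.py
```

```text
19.9 [0.6554 0.0376 0.0916] -8.800856584275579 F [ 2.4069 -5.503   7.482 ] M [-2.37   -0.8676  0.321 ] 0.05244319046385098 29.99604195356369
```

Emit:
apply_moves([
  {"travel": [0, 0, 0], "roll": 2, "jaw": 45},
  {"travel": [0, 0, 0], "roll": 0, "jaw": 45},
  {"travel": [0, 0, 0], "roll": 0, "jaw": 45},
])

```text
clock: 20.2
tool_pos: [0.6554, 0.0375, 0.0916]
orientation: [179.9, -0.1, -10.8]
force: [1.7, -6.2, 6.8]
opening: 0.0521
gripper_force: 30.0
```

```bash
python3 s.py
```

```text
20.2 [0.6554 0.0375 0.0916] -10.78939141540371 F [ 1.7434 -6.1952  6.7595] M [-2.4854 -0.8561  0.3662] 0.05214136876732429 29.99566376209259
```

Emit:
apply_moves([
  {"travel": [0, 0, 0], "roll": 1, "jaw": 45},
  {"travel": [0, 0, 0], "roll": 0, "jaw": 45},
])

```text
clock: 20.4
tool_pos: [0.6554, 0.0374, 0.0916]
orientation: [179.9, -0.1, -11.8]
force: [1.9, -5.6, 6.2]
opening: 0.0528
gripper_force: 30.0
```

```bash
python3 s.py
```

```text
20.4 [0.6554 0.0374 0.0916] -11.815483055420342 F [ 1.8682 -5.6098  6.2274] M [-2.5638 -0.827   0.4194] 0.052751260369114844 29.99582290649414
```

Emit:
apply_moves([
  {"travel": [0, 0, 0], "roll": -3.5, "jaw": 45},
  {"travel": [0, 0, 0], "roll": -3.5, "jaw": 45},
  {"travel": [0, 0, -5], "roll": 0, "jaw": 45},
  {"travel": [0, 0, -12], "roll": 0, "jaw": 45},
  {"travel": [0, 0, -18], "roll": 0, "jaw": 45},
  {"travel": [0, 0, -20], "roll": 0, "jaw": 45},
  {"travel": [0, 0, -20], "roll": 0, "jaw": 45},
  {"travel": [0, 0, -10], "roll": 0, "jaw": 45},
  {"travel": [0, 0, 0], "roll": 0, "jaw": 45},
])

```text
clock: 21.3
tool_pos: [0.655, 0.0393, 0.1769]
orientation: [-179.9, -0.1, -5.0]
force: [-0.1, 0.4, -2.9]
opening: 0.0521
gripper_force: 30.0
```

```bash
python3 s.py
```

```text
21.3 [0.655  0.0393 0.1769] -4.9985507205200825 F [-0.115   0.3677 -2.9349] M [-0.0098 -0.0428 -0.0002] 0.052081418272943214 29.991116523742676
```

Emit:
apply_moves([
  {"travel": [-23, -11.7, 0], "roll": 0, "jaw": 45},
  {"travel": [-37.2, -19.2, 0], "roll": 0, "jaw": 45},
  {"travel": [-37.2, -19.2, 0], "roll": 0, "jaw": 45},
  {"travel": [-37.2, -19.2, 0], "roll": 0, "jaw": 45},
  {"travel": [-37.2, -19.2, 0], "roll": 0, "jaw": 45},
  {"travel": [-15.8, -8.2, 0], "roll": 0, "jaw": 45},
  {"travel": [0, 0, 10], "roll": 0, "jaw": 45},
  {"travel": [0, 0, 12], "roll": 0, "jaw": 45},
  {"travel": [0, 0, 8], "roll": 0, "jaw": 45},
  {"travel": [0, 0, 3], "roll": 0, "jaw": 45},
])

```text
clock: 22.3
tool_pos: [0.4757, 0.1505, 0.1403]
orientation: [179.9, 0.2, -5.1]
force: [-0.1, -0.2, -2.9]
opening: 0.0522
gripper_force: 30.0
```

Emit:
apply_moves([
  {"travel": [0, 0, 1], "roll": 0, "jaw": 45},
  {"travel": [0, 0, 0.7], "roll": 0, "jaw": 45},
  {"travel": [0, 0, 0], "roll": 0, "jaw": 45},
  {"travel": [0, 0, 0], "roll": 0, "jaw": 45},
])

```text
clock: 22.7
tool_pos: [0.4764, 0.1515, 0.1409]
orientation: [-180.0, -0.0, -5.0]
force: [-0.3, -0.3, -4.5]
opening: 0.0525
gripper_force: 30.0
```

```bash
python3 s.py
```

```text
22.7 [0.4764 0.1515 0.1409] -5.014805491282215 F [-0.29   -0.2618 -4.4661] M [-0.0492  0.0641  0.033 ] 0.052480381677367925 29.995453655719757
```

Emit:
apply_moves([
  {"travel": [0, 0, 0.8], "roll": 0, "jaw": 45},
  {"travel": [0, 0, 0.8], "roll": 0, "jaw": 45},
  {"travel": [0, 0, 0], "roll": 0, "jaw": 45},
  {"travel": [0, 0, 0], "roll": 0, "jaw": 45},
])

```text
clock: 23.1
tool_pos: [0.4765, 0.1519, 0.1397]
orientation: [-180.0, -0.1, -5.0]
force: [-1.3, 0.9, 3.5]
opening: 0.0524
gripper_force: 30.0
```

```bash
python3 s.py
```

```text
23.1 [0.4765 0.1519 0.1397] -4.984641211826571 F [-1.3015  0.8978  3.4994] M [ 0.3337  0.5274 -0.0036] 0.05236002177358625 29.99992847442627
```

Emit:
apply_moves([
  {"travel": [0, 0, 0], "roll": 0, "jaw": 72},
  {"travel": [0, 0, 0], "roll": 0, "jaw": 72},
  {"travel": [0, 0, 0], "roll": 0, "jaw": 72},
  {"travel": [0, 0, -15], "roll": 0, "jaw": 72},
  {"travel": [0, 0, -25], "roll": 0, "jaw": 72},
  {"travel": [0, 0, -35], "roll": 0, "jaw": 72},
  {"travel": [0, 0, -40], "roll": 0, "jaw": 72},
  {"travel": [0, 45, 0], "roll": 0, "jaw": 72},
  {"travel": [0, 45, 0], "roll": 0, "jaw": 72},
  {"travel": [0, 0, 0], "roll": 0, "jaw": 72},
])

```text
clock: 24.1
tool_pos: [0.4673, 0.0585, 0.2545]
orientation: [-180.0, -0.0, -5.2]
force: [-0.0, 0.6, -0.5]
opening: 0.0718
gripper_force: 0.0
```

```bash
python3 s.py; python3 - <<'E'
from h import *
b=ctrl.snapshot("scene")[:,:,::-1];t=ctrl.snapshot("top")[:,:,::-1]
cv2.imwrite("pics/f.png",np.hstack([cv2.resize(b[130:370,180:500],(400,300)),cv2.resize(t[160:340,170:410],(400,300))]))
E
```

```text
24.1 [0.4673 0.0585 0.2545] -5.157740365032609 F [-0.0168  0.6456 -0.5489] M [ 0.0429 -0.0732 -0.0245] 0.07176871365342954 0.0
```

View pics/f.png

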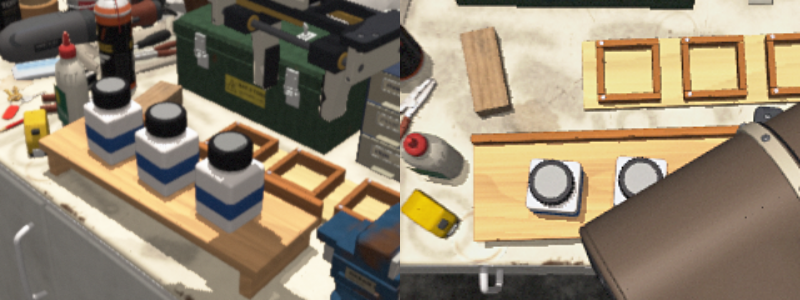

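The picture shows all three jars upright and fully on the board, clear of its edges and the lip. The rack is empty, the bystanders are in place and the gripper is free, so I hand in.

```bash
python3 -c "
from plant import ctrl
print(ctrl.close_job())"
```

```text
the job is handed in; nothing more can be done
None
```

Job handed in at about 24 s: the right-hand jar's cap was clearly loose and is now hand-tight at about 0.42 N m, the other two stopped within their pocket play (peaks about 0.53 and 0.47 N m), and all three jars stand upright on the shelf with the other items untouched.

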